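Fit the spring cotter to the plate shaker's lock pin

TASK

Take the orange-headed spring cotter from its stand and push its straight leg down through the cross hole in the plate shaker's lock pin, until the head is fully home on the pin and the sprung bow has snapped round it. Nobody knows how far the pin has been pushed into its fork, so feel along it gently for the hole rather than forcing the leg; let go when it is home, and leave the other things on the bench where they are.

Things in the scene. Friction and masses are not known exactly. Their poses are not given: they have to be found in the camera images.
- shaker: White plate shaker 200 (x) x 260 (y) mm, fixed; origin: centre of its underside. On its platform (top 90 mm up) a lilac deep-well plate under a steel clamp bar along x. The bar's +x end lies in a dark fork, centre x = 75 mm, cheeks 154 mm up, outer faces y = -15 and +15. A round steel lock pin, 20 mm thick, runs through it along y, axis 145 mm up, top 155 mm up, and stands out on the +y side.
- hole_out (a point): Where the centre of the pin's vertical through hole (6.5 mm along x, 5.5 along y, in a brass-coloured section) would be with the pin fully out; on its axis, 10 mm under its top; axes as the shaker's. The pin is pushed in: the real hole lies 4 to 28 mm from here towards -y, not measured, only seen or felt; x and z are true. The pin is tight (slides over 60 N), ends 24 mm past the hole; 55 mm free below.
- cotter: Spring cotter, 50 g. Orange head 34 (x: -15 to +19) x 18 (y) x 26 mm (z: 0 to 26), to be gripped on either pair of sides. Origin: on the straight leg's axis at the head's underside, z up. The leg hangs down, the bow beside it at +x, nose 20 mm under the head. Its x must lie across the pin (along the shaker's x), either way round. Over 60 N between cotter and shaker damages them.
- leg_tip (a point): Point of the straight leg (4.5 mm thick, its last 1.5 mm tapering to 3.6 mm), 45 mm below the cotter's origin on its z axis; axes as the cotter's. Home, the head's underside lies on the pin's top.
- bow (a joint): Bend of the sprung bow, rad: 0 relaxed, about 0.12 when passing the pin's flank, under 0.05 once snapped home. Its nose meets the pin with the head's underside 18 mm above the pin's top, is bent most at 10 mm (pushing takes about 5 to 12 N), then snaps under.
- stand: White block 70 (x) x 40 (y) mm, top 52 mm up, on a purple foot 90 x 60 mm, fixed; origin: centre of its underside. The cotter stands upright with its axes along the stand's: leg and bow in an 8 mm slot along x, head's underside on the top. Lift it at least 60 mm to clear.
- tip_box: Bystander: purple pipette-tip box with orange deck, 85 x 125 x 76 mm; origin under its centre.
- plate: Bystander: flat 96-well plate, 86 x 128 x 16 mm; origin under its centre.
- reagent: Bystander: amber bottle, 60 mm wide, 130 mm high; origin under its centre.
- beaker: Bystander: clear plastic beaker, 70 mm wide, 85 mm high; origin under its centre.
- spare_pin: Bystander: spare steel pin lying along its x, 98 mm long, 30 mm over its heads; origin under its centre.
- driver: Bystander: green screwdriver lying along its x, about 200 mm long; origin under its middle.
- tube_rack: Bystander: orange tube rack with capped tubes, 60 x 180 x 65 mm; origin under its centre.
There are look-alikes about, which are no part of the job. What is shaped like the cotter but pink is not meant.

How it is judged (in metres and radians):
On the way, in this order (a step that is already met when the one before it is completed fails the run):
1. the cotter is lifted clear of its stand (z of leg_tip in the frame of stand above 0.055 m), for 0.1 s.
2. its straight leg has passed through the cross hole of the pin (x of leg_tip in the frame of hole_out between -0.006 and 0.006 m and y of leg_tip in the frame of hole_out between -0.0325 and 0.0005 m and z of leg_tip in the frame of hole_out below -0.014 m), for 0.05 s.
At the end, for the whole second after the job is handed in: Leg through the pin's cross hole (tip within 6 mm across the pin of hole_out, 0.5 mm outboard to 32.5 mm inboard of it, over 32 mm below the axis); head within 2.5 mm of the pin's top; bow across the pin (within 0.35 rad), relaxed (under 0.05 rad); cotter released, at rest (x of leg_tip in the frame of hole_out between -0.006 and 0.006 m and y of leg_tip in the frame of hole_out between -0.0325 and 0.0005 m and z of cotter in the frame of hole_out between 0.007 and 0.0125 m and z of leg_tip in the frame of hole_out below -0.032 m and value of joint bow below 0.05 rad and angle between the x axis of cotter and the x axis of shaker, either way round below 0.35 rad and linear speed of cotter below 0.02 m/s); the robot touches nothing.
It fails at once if the cotter is forced against the shaker or its pin with more than 60 N (contact force between cotter and shaker above 60 N).
It fails at once if a bystander is shifted more than 30 mm (distance of any of tip_box, plate, reagent, beaker, spare_pin, driver, tube_rack from where it was at the start of the episode above 0.03 m).
It also fails if it takes over 67 s, if anything falls off the work surface, if the arm or the gripper's body presses on something with over 40 N, if the wrist force passes 120 N, or if a joint passes its speed limit or range.

ROBOT

A 6-joint arm with a two-finger parallel gripper is mounted at the origin on the work surface. World frame = base frame: x ahead of the robot, y to its left, z up, the work surface at z = 0. Lengths are in mm, angles in rad, forces in N, time in s.
With the tool pointing down it reaches from about 325 to 850 mm from the base axis. Payload 4.4 kg.
Tool frame: the origin (TCP) lies midway between the tips of the shut fingers; the grasp point (between the pads) lies 19 mm behind it (robot.grip_depth is the distance from the TCP to the grasp point, in mm); z points along the fingers, y is the direction in which the jaws open and shut (so a half turn about z gives the same grasp; the last joint's range is limited). The gripper opens to 94 mm and grips with 3 to 60 N. Pads are 16 mm wide; open, the fingers measure 119 mm over their backs; the gripper's body (75 mm by 177 mm) begins 78 mm behind the grasp point.
Start: joints at [1.159, 0.207, 1.542, -0, 1.393, -0.15], TCP at [148.275, 555.555, 205.447] pointing down, gripper open.
Joint ranges: [-2.73, 2.73], [-0.86, 2.22], [0.23, 2.46], [-1.11, 4.25], [0.08, 2.63], [-2.82, 2.82]. Speed limits (rad/s): [2.79, 2.79, 3.14, 3.14, 3.14, 3.14].

INTERFACE

Orientations are given as a unit quaternion [w, x, y, z].
In Python, from plant import robot, vision gives the robot as it stands.
- The arm moves only by the shell command python3 -m crank 'ROWS' [OPENING] [FORCE]. ROWS is JSON, a list of rows, each a list of 2 entries, a list of its own where there are three numbers: the shift along the tool's x, y, z in cm, then the turn about the tool's z in degrees. In form: [[[x, y, z], turn], ...]. A call has exactly 10 rows; each row is the pose to reach, as a shift and turn from the pose commanded when the call began, along the tool's axes at that moment; what a row does not reach only later rows make up. A row lasts 1/8 s, in which the tool goes at most 62.5 mm and 10.7 degrees, less where a joint would pass 70% of its speed; a pose out of reach is approached as far as the arm can. A call with a gripper value outside its range is refused whole. OPENING is the finger opening in cm, from 0 to 9.4, set as the call begins (- or left out, the last holds). The fingers move at their own pace and stop on an object; FORCE is the grip in N (left out, the last holds). Time passes only in rows, so rows that repeat a pose let the fingers close, or fill a call up. It gives the time, the measured TCP pose, the force and the opening at its end, in the units of the state.
- robot.observe(): the state, without advancing time (a new reading comes with each control period).
- vision.get_image(name): name is "scene" or "top" or "wrist"; returns (picture, depth): 400x640x3 uint8, red, green, blue; 400x640 float32, mm along the optical axis (not along the pixel's ray), 0 where there is no reading.
- vision.camera_info(name): a dict with "camera_matrix" (3x3 intrinsics, pixels), "eye" and "attitude" of the camera in the world; the wrist camera has in their place "T_tool_cam" (4x4, takes a point from camera to tool coordinates, whose origin is the TCP and whose axes are the flange's). Camera axes: x right, y down, z forward; pixel columns grow to the right and rows downward; lengths in mm; the calibration is good to about 2 mm. A picture is of the moment at which its call begins: read the wrist's pose just before it. camera_info takes no time and is no camera call.
- robot.sign_off(): hands the job in, once; it reports no verdict.
The state is a dict: "time": time; "joint_positions": joint angles; "qvel": joint speeds; "joint_efforts": joint torques, N m; "eef_pos": TCP position; "orientation": TCP orientation; "contact_force": force on the tool from outside, world axes, zero at the start; "moment": the same for the moment, N m; "width": finger opening in mm.
Only numpy, scipy, OpenCV 4.12 (cv2) and the standard library are available. Lean on these libraries where they do the work, as an engineer would, in place of code of your own. Each camera call takes 0.05 s, during which the arm holds its last target.

## Working session

There is one attempt and no reset: what is moved stays moved. The work goes in short steps, Python scripts to look and compute and a shell command to move; the robot and the scene stay as the last step left them, time stands still between calls to the robot, and variables do not carry over. Pictures are saved under pics/ and viewed, and the job is handed in when it is done.

```bash
ls; mkdir -p pics
python3 - <<'E'
from plant import robot, vision
import cv2,numpy as np
print(robot.observe(), robot.grip_depth)
for n in ["scene","top","wrist"]:
    im,d=vision.get_image(n); cv2.imwrite(f"pics/{n}0.png",im[:,:,::-1]); np.save(f"pics/{n}0.npy",d); np.save(f"pics/{n}0_im.npy",im)
    print(n,vision.camera_info(n))
E
```

```text
pics
{'time': 0.0, 'joint_positions': array([ 1.15951468e+00,  2.07415586e-01,  1.54291925e+00, -4.45465310e-05,
        1.39345402e+00, -1.50470150e-01]), 'qvel': array([ 0.00152488, -0.00134316,  0.00028874,  0.0011218 , -0.00116427,
        0.00016067]), 'joint_efforts': array([-1.51251956e-03, -3.70873439e+01, -2.81415868e+01,  6.95656054e-02,
        3.61627119e-02, -2.17120555e-04]), 'eef_pos': array([147.96512257, 554.82702315, 204.30974791]), 'orientation': array([-2.83330649e-04,  1.30032458e-01,  9.91509129e-01, -1.06114795e-03]), 'contact_force': array([ 0.26145218, -0.77971731,  0.08635119]), 'moment': array([ 0.01932635,  0.04550344, -0.03506561]), 'width': 94.13512553835857} 18.8
scene {'camera_matrix': array([[371.10809106,   0.        , 312.96116618],
       [  0.        , 371.10809106, 197.00223519],
       [  0.        ,   0.        ,   1.        ]]), 'eye': array([ 972.08727167, -398.37312187,  857.08747725]), 'attitude': array([-0.25593954,  0.83156536,  0.47062847, -0.14663851])}
top {'camera_matrix': array([[473.11107167,   0.        , 321.02179549],
       [  0.        , 473.11107167, 198.15146435],
       [  0.        ,   0.        ,   1.        ]]), 'eye': array([ 350.71403892, -149.8901685 , 1506.35740386]), 'attitude': array([-0.04760983,  0.71545703, -0.69595084,  0.03881972])}
wrist {'camera_matrix': array([[303.29279902,   0.        , 320.58906435],
       [  0.        , 303.29279902, 201.60967566],
       [  0.        ,   0.        ,   1.        ]]), 'T_tool_cam': array([[ 7.01969310e-04, -9.60298959e-01, -2.78972070e-01,
         8.13869294e+01],
       [ 9.99999321e-01,  4.14664942e-04,  1.08887790e-03,
        -4.32848751e-01],
       [-9.29968375e-04, -2.78972645e-01,  9.60298599e-01,
        -1.79463055e+02],
       [ 0.00000000e+00,  0.00000000e+00,  0.00000000e+00,
         1.00000000e+00]])}
```

View pics/scene0.png

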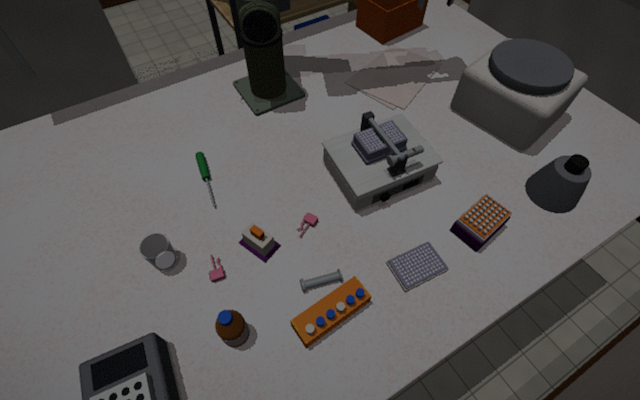

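View pics/top0.png

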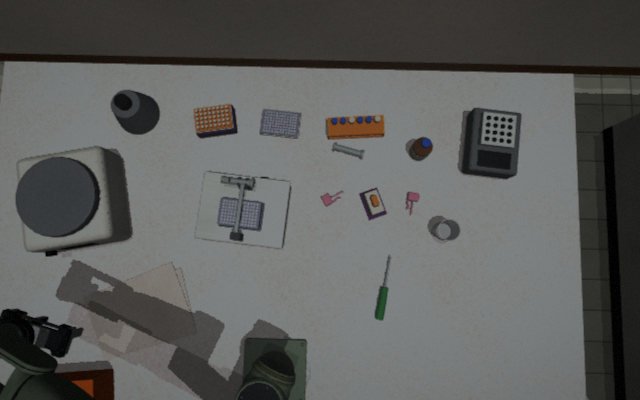

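View pics/wrist0.png

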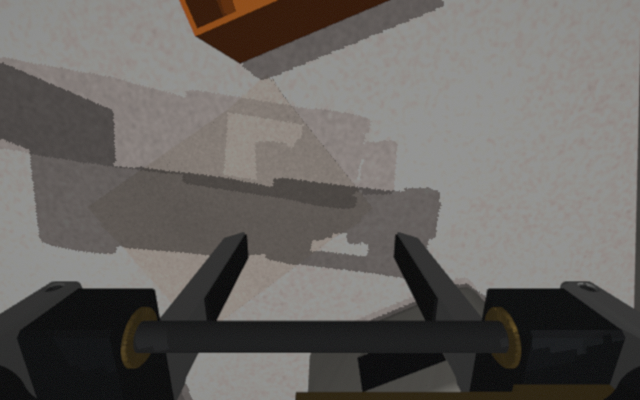

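Candidates, scene / top pixel:
- Orange head on the white block with purple foot: (258,232) / (375,200). This one fits the description.
- Pink look-alikes: (308,222) / (330,198), and (216,268) / (412,200).
- Also orange: the tip box deck and the tube rack.

Next I'll check close crops and measure.

```bash
cat > h.py <<'E'
import numpy as np, cv2
from scipy.spatial.transform import Rotation as R
from plant import robot, vision
def q2R(q): return R.from_quat(q,scalar_first=True).as_matrix()
def cam(n,pose=None):
    c=vision.camera_info(n); K=c["camera_matrix"]
    if n=="wrist":
        T=c["T_tool_cam"]; p,q=pose; Rt=q2R(q)
        return K,Rt@T[:3,:3],Rt@T[:3,3]+p
    return K,q2R(c["attitude"]),np.array(c["eye"])
def plane(C,uv,z):
    K,Rm,e=C; uv=np.atleast_2d(uv).astype(float)
    d=np.c_[uv,np.ones(len(uv))]@np.linalg.inv(K).T@Rm.T
    return e+d*((z-e[2])/d[:,2])[:,None]
def deproj(C,uv,D):
    K,Rm,e=C; uv=np.atleast_2d(uv).astype(int)
    z=D[uv[:,1],uv[:,0]]
    return e+(np.c_[uv,np.ones(len(uv))]@np.linalg.inv(K).T*z[:,None])@Rm.T
def proj(C,P):
    K,Rm,e=C; p=(np.atleast_2d(P)-e)@Rm@K.T
    return p[:,:2]/p[:,2:]
def snap(n,tag):
    s=robot.observe(); im,d=vision.get_image(n)
    np.save(f"pics/{tag}_im.npy",im); np.save(f"pics/{tag}.npy",d)
    cv2.imwrite(f"pics/{tag}.png",im[:,:,::-1])
    np.savez(f"pics/{tag}_pose.npz",p=s["eef_pos"],q=s["orientation"])
    return im,d,(s["eef_pos"],s["orientation"])
def crop(im,x0,y0,x1,y1,f,name,g=1.6):
    c=np.clip(im[y0:y1,x0:x1].astype(float)*g,0,255).astype(np.uint8)
    cv2.imwrite(f"pics/{name}.png",cv2.resize(c,None,fx=f,fy=f,interpolation=cv2.INTER_CUBIC)[:,:,::-1])
E
python3 - <<'E'
from h import *
s=np.load("pics/scene0_im.npy");t=np.load("pics/top0_im.npy")
a=s[200:290,190:340];b=s[100:220,310:460];
crop(s,190,200,340,290,5,"c1",2);crop(s,310,100,460,215,5,"c2",2)
crop(t,310,170,450,250,5,"c3",2);crop(t,185,160,300,255,6,"c4",2)
C=cam("top");D=np.load("pics/top0.npy")
for uv in [(375,200),(245,240),(283,235),(265,345),(500,250)]: print(uv,deproj(C,uv,D))
C=cam("scene");D=np.load("pics/scene0.npy")
for uv in [(258,232),(300,270)]: print(uv,deproj(C,uv,D))
E
```

```text
(375, 200) [[ 524.53127327 -293.41731285   80.22040332]]
(245, 240) [[392.39233613  93.50350352  91.86521687]]
(283, 235) [[410.73060877 -18.78228555  84.88643214]]
(265, 345) [[75.22626925 30.59273824 10.18494036]]
(500, 250) [[ 386.02044655 -694.54750301    7.46482314]]
(258, 232) [[ 534.7410965  -291.79689612   79.42994533]]
(300, 270) [[ 639.06775406 -239.08911637   -1.02987596]]
```

```bash
cd pics; python3 -c "
import cv2,numpy as np
a=[cv2.resize(cv2.imread(f'c{i}.png'),(400,300)) for i in (1,2,3,4)]
cv2.imwrite('cc.png',np.vstack([np.hstack(a[:2]),np.hstack(a[2:])]))"
```

```text
(no output)
```

View pics/cc.png

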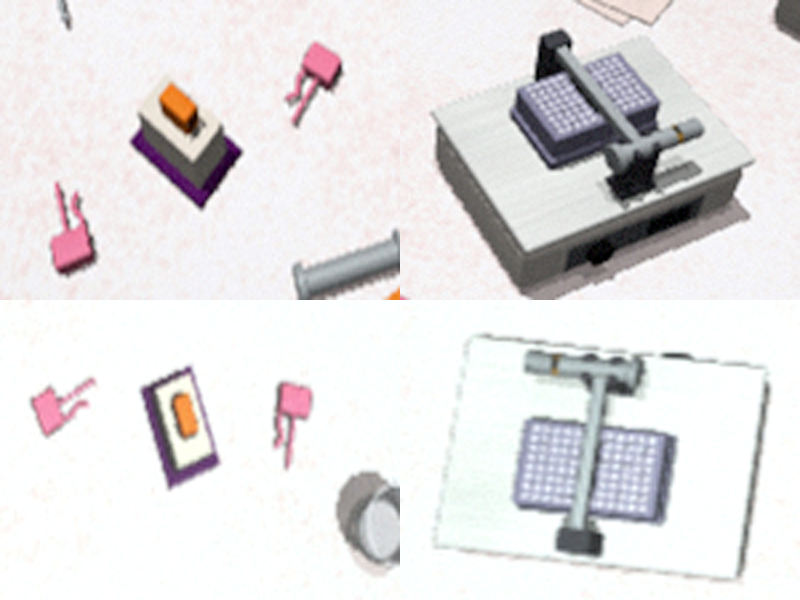

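The crops confirm that the orange-headed cotter stands on the white block (scene (258,232)), with pink look-alikes lying either side. The brass section of the pin shows near its outer end, at top px ~(205,172). Next come poses from the top view.

Run:
```python
from h import *
t=np.load("pics/top0_im.npy");D=np.load("pics/top0.npy");C=cam("top")
hsv=cv2.cvtColor(t,cv2.COLOR_RGB2HSV)
print(hsv[200,375],hsv[190,368],hsv[173,208],hsv[205,364])
def big(m,x0,y0,x1,y1):
    k=np.zeros_like(m);k[y0:y1,x0:x1]=m[y0:y1,x0:x1]
    c,_=cv2.findContours(k,cv2.RETR_EXTERNAL,cv2.CHAIN_APPROX_NONE);return max(c,key=cv2.contourArea)[:,0]
def rect(c,z):
    P=plane(C,c,z)[:,:2].astype(np.float32); return cv2.minAreaRect(P)
m=cv2.inRange(hsv,(5,150,60),(20,255,255)); print("head",rect(big(m,350,180,400,225),78))
m=cv2.inRange(hsv,(120,90,20),(160,255,255)); print("foot",rect(big(m,350,180,400,225),8))
# shaker platform via depth
H=np.stack(np.meshgrid(np.arange(640),np.arange(400)),-1).reshape(-1,2)
W=deproj(C,H,D).reshape(400,640,3)
m=((W[...,2]>70)).astype(np.uint8)*255
c=big(m,185,160,305,260); print("shaker",rect(c,90))
```

```text
[ 14 177 125] [165   6  83] [ 75   8 128] [145  98  57]
head ((523.5968627929688, -291.5060729980469), (31.784048080444336, 16.387943267822266), 19.159225463867188)
foot ((505.6434326171875, -280.0432434082031), (97.63510131835938, 46.566986083984375), 54.62855529785156)
shaker ((484.26202392578125, 104.3305435180664), (264.2303161621094, 204.3551788330078), 84.6466293334961)
```

```bash
cat >> h.py <<'E'
def togo(target,jaw_deg=None):
    s=robot.observe(); Rt=q2R(s["orientation"]); p=s["eef_pos"]
    d=(np.array(target)-p)@Rt/10
    ya=np.degrees(np.arctan2(Rt[1,1],Rt[0,1])); 
    out=f"tcp {p.round(1)} yaw {ya:.2f} shift cm {d.round(3)}"
    if jaw_deg is not None:
        t=-((jaw_deg-ya+90)%180-90); out+=f" turn {t:.2f}"
    print(out)
E
python3 - <<'E'
from h import *
togo((523.6,-291.5,130),19.2)
E
```

```text
tcp [148.  555.  204.6] yaw 75.06 shift cm [-58.113 -72.092   7.566] turn 55.86
```

```bash
python3 -m crank '[[[-3.5,-4.4,0],5],[[-7,-8.8,0],10],[[-10.6,-13.2,0],15],[[-14.2,-17.6,0],20],[[-17.8,-22,0],25],[[-21.3,-26.4,0],30],[[-24.8,-30.8,0],35],[[-28.4,-35.2,0],40],[[-32,-39.6,0],45],[[-35.5,-44,0],50]]' 9.4 40
python3 - <<'E'
from h import *
togo((523.6,-291.5,130),19.2)
E
```

```text
time: 1.4
eef_pos: [378.2, 37.1, 205.6]
orientation: [0.0, 0.538, 0.843, 0.0]
contact_force: [0.2, -0.5, 0.8]
width: 93.9
tcp [378.2  37.1 205.6] yaw 24.87 shift cm [-35.925  -0.637   7.564] turn 5.67
```

```bash
python3 -m crank '[[[-4.5,-0.1,0],1],[[-9,-0.2,0],2],[[-14,-0.3,0],3],[[-19,-0.4,1],4],[[-24,-0.5,2.5],5],[[-29,-0.6,4.5],5.7],[[-33,-0.6,6.5],5.7],[[-35.9,-0.6,7.5],5.7],[[-35.9,-0.6,7.5],5.7],[[-35.9,-0.6,7.5],5.7]]'
python3 - <<'E'
from h import *
im,d,p=snap("wrist","w1"); print(p); crop(im,120,0,520,400,1.5,"w1c",1.8)
E
```

```text
time: 2.65
eef_pos: [524.0, -288.0, 130.3]
orientation: [-0.001, 0.578, 0.816, 0.0]
contact_force: [-0.3, 0.1, 0.1]
width: 94.1
(array([ 524.04748   , -288.04196311,  130.32266174]), array([-5.50209105e-04,  5.78102714e-01,  8.15963798e-01,  1.71384152e-04]))
```

View pics/w1c.png

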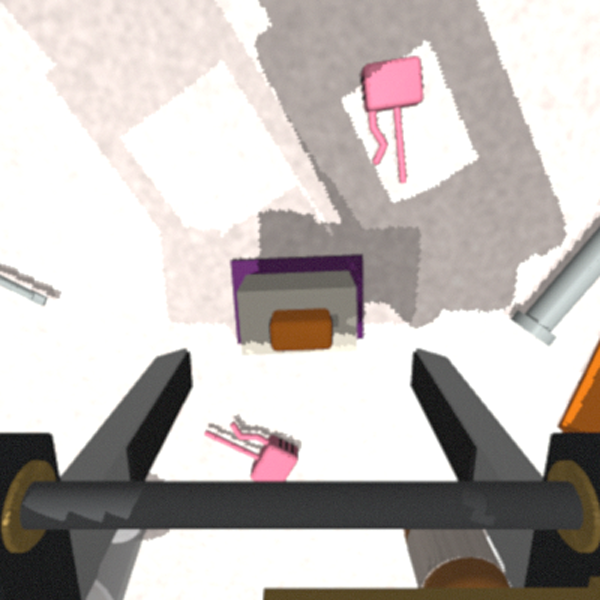

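Head at crop (301,330), i.e. full px (321,220), with the slot visible at its right, so the bow is on the tool's +y side. Now to measure it.

Run:
```python
from h import *
im=np.load("pics/w1_im.npy");D=np.load("pics/w1.npy");z=np.load("pics/w1_pose.npz");C=cam("wrist",(z["p"],z["q"]))
H=np.stack(np.meshgrid(np.arange(640),np.arange(400)),-1).reshape(-1,2)
W=deproj(C,H,D).reshape(400,640,3)
hsv=cv2.cvtColor(im,cv2.COLOR_RGB2HSV)
m=cv2.inRange(hsv,(5,140,30),(22,255,255)); m[:190]=0;m[250:]=0;m[:,:290]=0;m[:,350:]=0
print("head z",np.percentile(W[m>0][:,2],[5,25,50,75,95]).round(1), m.sum()/255)
def rep(n,mask,zz):
    c,_=cv2.findContours(mask,cv2.RETR_EXTERNAL,cv2.CHAIN_APPROX_NONE);c=max(c,key=cv2.contourArea)[:,0]
    # half-pixel dilation neglected
    print(n,cv2.minAreaRect(plane(C,c,zz)[:,:2].astype(np.float32)))
rep("headtop",((m>0)&(W[...,2]>72)).astype(np.uint8),78)
k=np.zeros((400,640),bool);k[170:250,260:380]=1
rep("stand",((W[...,2]>47)&k).astype(np.uint8),52)
m2=cv2.inRange(hsv,(125,80,15),(165,255,255))&(k*255).astype(np.uint8); ys,xs=np.where(m2>0); print(xs.min(),xs.max(),ys.min(),ys.max())
# foot top edge line fit
top=[(x,np.where(m2[:,x])[0].min()) for x in range(xs.min()+3,xs.max()-3) if m2[:,x].any()]
P=plane(C,top,8)[:,:2]; v=cv2.fitLine(P.astype(np.float32),cv2.DIST_HUBER,0,.01,.01).ravel();print("foot edge ang",np.degrees(np.arctan2(v[1],v[0]))%180, P[0],P[-1])
crop(im,250,160,390,260,5.7,"w1d",2.2)
print(W[215:232:3,321,2].round(1))
```

```text
head z [61.6 75.5 77.6 78.3 79.1] 1021.0
headtop ((524.60986328125, -290.919677734375), (32.56662368774414, 18.07183837890625), 19.407127380371094)
stand ((523.2604370117188, -292.6628723144531), (69.96471405029297, 42.258914947509766), 21.77421760559082)
274 361 171 227
foot edge ang 21.696764 [ 474.97102671 -281.17100018] [ 550.02380455 -251.48430343]
[77.4 77.  76.9 77.7 78.4 77.9]
```

View pics/w1d.png

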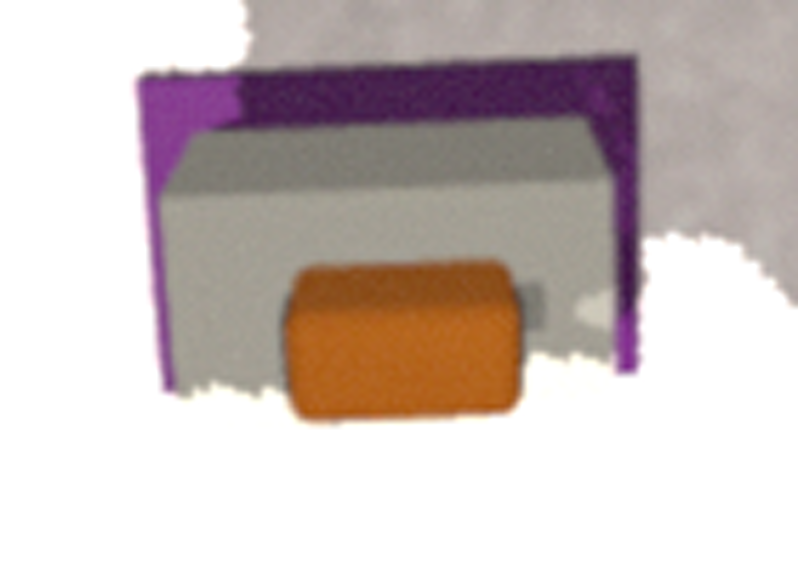

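Run:
```python
from h import *
togo((524.6,-290.9,54.5),21.75)
```

```text
tcp [ 524.2 -287.9  130.7] yaw 19.39 shift cm [-0.303 -0.062  7.623] turn -2.36
```

```bash
python3 -m crank '[[[-0.3,-0.06,1],-2.3],[[-0.3,-0.06,2],-2.3],[[-0.3,-0.06,3],-2.3],[[-0.3,-0.06,4],-2.3],[[-0.3,-0.06,5],-2.3],[[-0.3,-0.06,6],-2.3],[[-0.3,-0.06,7],-2.3],[[-0.3,-0.06,7.6],-2.3],[[-0.3,-0.06,7.6],-2.3],[[-0.3,-0.06,7.6],-2.3]]' 9.4 40
python3 - <<'E'
from h import *
togo((524.6,-290.9,54.5),21.75)
E
```

```text
time: 3.95
eef_pos: [525.1, -292.1, 54.8]
orientation: [0.0, 0.562, 0.827, -0.0]
contact_force: [-0.2, 0.3, -0.0]
width: 93.6
tcp [ 525.1 -292.1   54.8] yaw 21.66 shift cm [ 0.133 -0.006  0.028] turn -0.09
```

```bash
python3 -m crank '[[[0.1,0,0],0],[[0.1,0,0],0],[[0.1,0,0],0],[[0.1,0,0],0],[[0.1,0,0],0],[[0.1,0,0],0],[[0.1,0,0],0],[[0.1,0,0],0],[[0.1,0,0],0],[[0.1,0,0],0]]' 3.0 45
```

```text
time: 5.2
eef_pos: [524.5, -290.9, 54.4]
orientation: [0.0, 0.562, 0.827, 0.0]
contact_force: [0.1, -0.3, 0.1]
width: 33.5
```

```bash
python3 -m crank '[[[0,0,-1],0],[[0,0,-2.5],0],[[0,0,-4.5],0],[[0,0,-7],0],[[0,0,-9.5],0],[[0,0,-12],0],[[0,0,-14.5],0],[[0,0,-17],0],[[0,0,-18],0],[[0,0,-18],0]]'
python3 - <<'E'
from h import *
im,d,p=snap("wrist","w2"); crop(im,200,120,440,320,3.2,"w2c",2)
t=np.load("pics/top0_im.npy");D=np.load("pics/top0.npy");C=cam("top")
hsv=cv2.cvtColor(t,cv2.COLOR_RGB2HSV)
m=cv2.inRange(hsv,(10,60,40),(30,255,255));m[:165]=0;m[190:]=0;m[:,:195]=0;m[:,240:]=0
ys,xs=np.where(m);print(xs,ys); print(plane(C,np.c_[xs,ys],155).mean(0))
E
```

```text
time: 6.45
eef_pos: [525.0, -291.3, 235.9]
orientation: [0.001, 0.562, 0.827, -0.0]
contact_force: [-0.6, -0.5, -0.2]
width: 33.8
[229 229 229 229] [178 181 182 183]
[559.43777578 137.22598922 155.        ]
```

View pics/w2c.png

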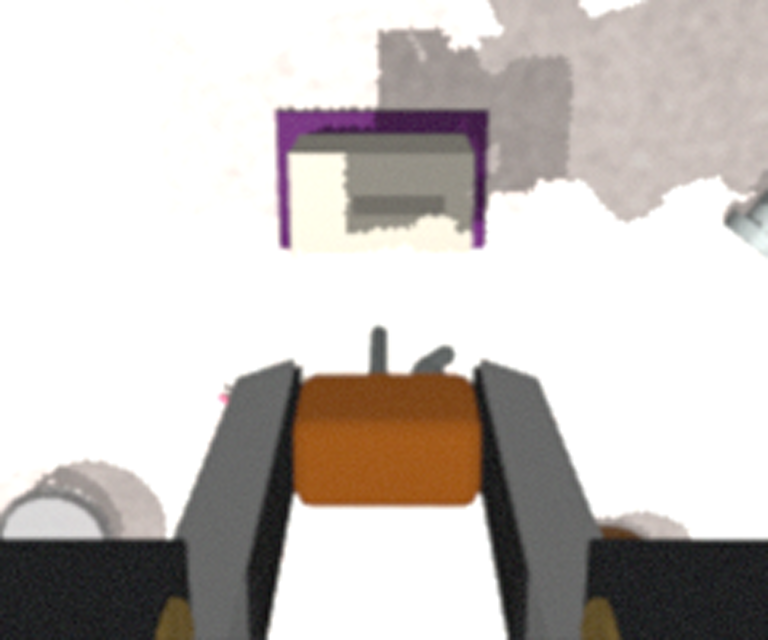

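Run:
```python
from h import *
z=np.load("pics/w2_pose.npz");C=cam("wrist",(z["p"],z["q"]))
Rt=q2R(z["q"]); tipw=plane(C,(318.1,222.5),z["p"][2]-47.4)[0]; print("tip in tool",(tipw-z["p"])@Rt)
togo((559.4,137.2,235),-5.35)
```

```text
tip in tool [-1.92796258 -1.97026562 47.40183726]
tcp [ 524.3 -290.9  234.5] yaw 21.66 shift cm [38.49  19.056 -0.049] turn 27.01
```

```bash
python3 -m crank '[[[2,1,0],1],[[6,3,0],4],[[11,5.5,0],8],[[16,8,0],12],[[21,10.5,0],16],[[26,13,0],20],[[31,15.5,0],24],[[35,17.4,0],26],[[38,18.8,0],27],[[38.5,19,0],27]]'
python3 -m crank '[[[0,0,0],0],[[0,0,0],0],[[0,0,0],0],[[0,0,0],0],[[0,0,0],0],[[0,0,0],0],[[0,0,0],0],[[0,0,0],0],[[0,0,0],0],[[0,0,0],0]]'
python3 - <<'E'
from h import *
im,d,p=snap("wrist","w3"); print(p); crop(im,170,60,470,310,2.6,"w3c",2)
E
```

```text
time: 7.75
eef_pos: [557.8, 138.8, 232.8]
orientation: [-0.001, 0.738, 0.675, -0.001]
contact_force: [0.2, -0.6, -0.9]
width: 33.4
time: 9.0
eef_pos: [559.0, 137.0, 234.5]
orientation: [0.0, 0.739, 0.673, -0.0]
contact_force: [0.2, -0.7, -0.6]
width: 33.3
(array([558.98337282, 137.01018135, 234.45726871]), array([ 1.30145690e-05,  7.39272433e-01,  6.73406467e-01, -4.16322533e-06]))
```

View pics/w3c.png

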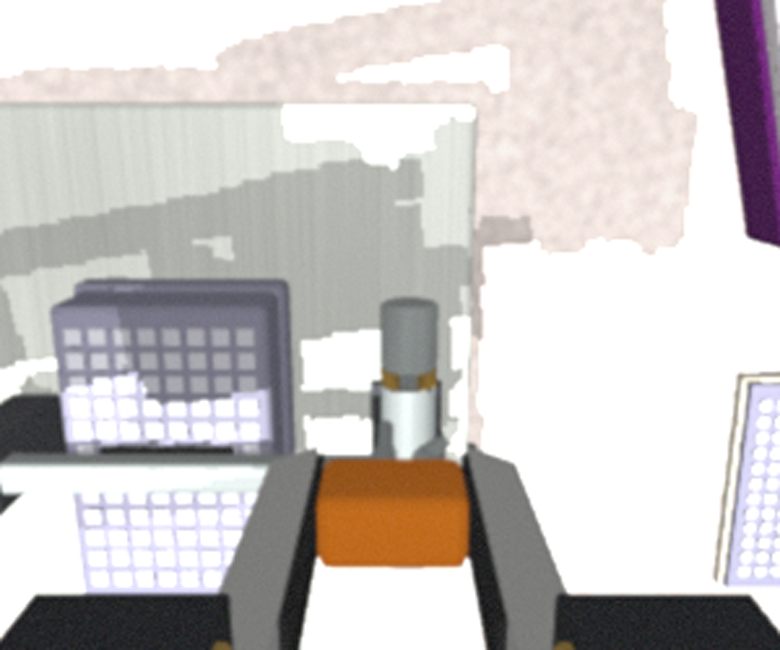

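The pin shows with its outer end at crop (410,300) and brass with the dark hole at ~(410,380). The leg shows at (385,425).

Run:
```python
from h import *
im=np.load("pics/w3_im.npy");D=np.load("pics/w3.npy");z=np.load("pics/w3_pose.npz");C=cam("wrist",(z["p"],z["q"]))
crop(im,290,160,360,250,6.6,"w3d",2.2)
hsv=cv2.cvtColor(im,cv2.COLOR_RGB2HSV)
m=cv2.inRange(hsv,(10,70,40),(30,255,255));m[:195]=0;m[218:]=0;m[:,:300]=0;m[:,350:]=0
ys,xs=np.where(m);print(list(zip(xs,ys)))
g=cv2.cvtColor(im,cv2.COLOR_RGB2GRAY).astype(int)
for r in range(176,204,4): print(r,g[r,308:346])
```

```text
[(np.int64(317), np.int64(202)), (np.int64(317), np.int64(203)), (np.int64(318), np.int64(203)), (np.int64(319), np.int64(203)), (np.int64(335), np.int64(203)), (np.int64(336), np.int64(203)), (np.int64(337), np.int64(203)), (np.int64(317), np.int64(204)), (np.int64(318), np.int64(204)), (np.int64(319), np.int64(204)), (np.int64(320), np.int64(204)), (np.int64(321), np.int64(204)), (np.int64(322), np.int64(204)), (np.int64(331), np.int64(204)), (np.int64(332), np.int64(204)), (np.int64(333), np.int64(204)), (np.int64(334), np.int64(204)), (np.int64(335), np.int64(204)), (np.int64(336), np.int64(204)), (np.int64(337), np.int64(204)), (np.int64(317), np.int64(205)), (np.int64(318), np.int64(205)), (np.int64(319), np.int64(205)), (np.int64(320), np.int64(205)), (np.int64(321), np.int64(205)), (np.int64(322), np.int64(205)), (np.int64(323), np.int64(205)), (np.int64(331), np.int64(205)), (np.int64(332), np.int64(205)), (np.int64(333), np.int64(205)), (np.int64(334), np.int64(205)), (np.int64(335), np.int64(205)), (np.int64(336), np.int64(205)), (np.int64(337), np.int64(205)), (np.int64(3
[... 1930 characters left out ...]
68  69  67  65  63  60  62  79  88  90  91 104 140
 155 156]
188 [148 152 152 151 152 152 152 141 100  67  60  64  63  64  67  68  69  71
  73  71  69  69  68  69  68  68  64  62  61  61  76  87  91  91  89 106
 145 157]
192 [150 151 151 150 151 151 151 142 102  67  60  63  64  64  66  67  69  72
  71  71  69  69  68  68  68  66  63  62  59  62  78  89  91  91  90 107
 144 156]
196 [151 152 151 150 151 151 151 143 101  68  61  63  65  65  67  69  71  71
  70  71  68  67  68  69  66  67  64  60  58  60  77  87  91  90  89 106
 145 157]
200 [151 153 152 151 151 151 150 143 107  72  62  62  65  65  67  67  69  70
  69  70  69  68  67  67  67  66  63  60  59  65  83  91  91  91  88 106
 145 156]
```

View pics/w3d.png

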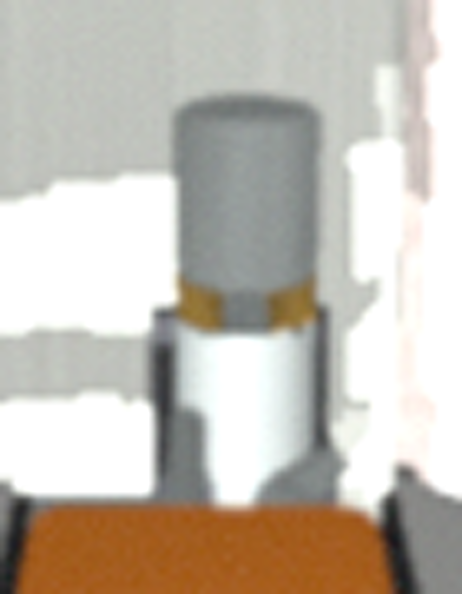

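Run:
```python
from h import *
z=np.load("pics/w3_pose.npz");p=z["p"];C=cam("wrist",(p,z["q"]));Rt=q2R(z["q"])
f=lambda uv,zz:((plane(C,uv,zz)-p)@Rt).round(2)
print("hole",f((327,206.7),155),plane(C,(327,206.7),155))
print("pin edges",f([(316.3,184),(337.6,184),(316.3,196),(337.6,196)],145))
print("tip edge",f((318.3,222.2),p[2]-47.4))
print("head top corners", f([(170+317/2.6,60+565/2.6),(170+468/2.6,60+565/2.6),(170+320/2.6,60+490/2.6),(170+466/2.6,60+490/2.6)],p[2]+23.5))
```

```text
hole [[ 1.34  5.84 79.46]] [[564.92547286 137.80223579 155.        ]]
pin edges [[19.82 -3.79 89.46]
 [19.83 15.55 89.46]
 [ 8.54 -3.83 89.46]
 [ 8.55 15.73 89.46]]
tip edge [[-1.67 -1.7  47.4 ]]
head top corners [[ -9.59 -16.41 -23.5 ]
 [ -9.57  17.11 -23.5 ]
 [  8.55 -15.3  -23.5 ]
 [  8.58  16.17 -23.5 ]]
```

```bash
python3 -m crank '[[[0.1,0.3,0.2],0],[[0.3,0.6,0.5],0],[[0.4,0.76,1],0],[[0.45,0.76,1.5],0],[[0.48,0.76,2],0],[[0.48,0.76,2.4],0],[[0.48,0.76,2.6],0],[[0.48,0.76,2.6],0],[[0.48,0.76,2.6],0],[[0.48,0.76,2.6],0]]'
python3 - <<'E'
from h import *
im,d,p=snap("wrist","w4"); print(p); crop(im,280,170,370,260,6.6,"w4d",2.2)
im,d,_=snap("scene","s4"); crop(im,360,110,450,190,6.6,"s4d",2.2)
E
cd pics; python3 -c "
import cv2,numpy as np
a=[cv2.resize(cv2.imread(f),(594,528))[:, :400] if 0 else cv2.resize(cv2.imread(f),(400,400)) for f in ('w4d.png','s4d.png')]
cv2.imwrite('cc4.png',np.hstack(a))"
```

```text
time: 10.3
eef_pos: [567.1, 141.1, 208.7]
orientation: [0.0, 0.739, 0.673, 0.0]
contact_force: [-0.5, -0.1, -1.0]
width: 33.4
(array([567.14998624, 141.07514895, 208.72447296]), array([1.34739137e-04, 7.39305190e-01, 6.73370456e-01, 2.16708795e-04]))
```

View pics/w4d.png

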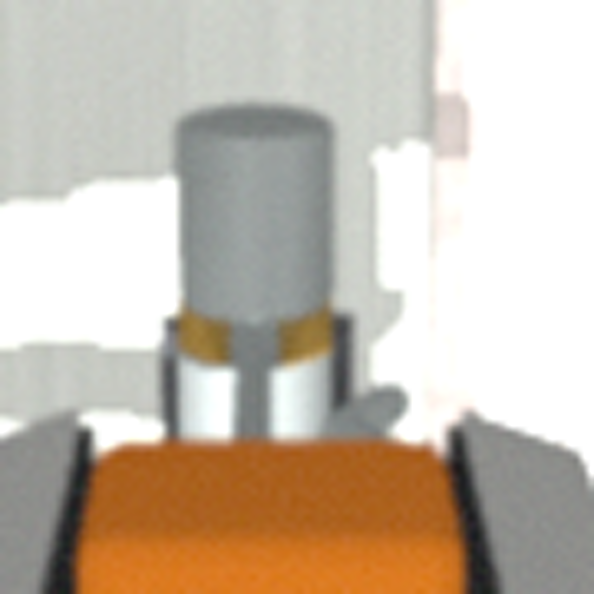

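View pics/s4d.png

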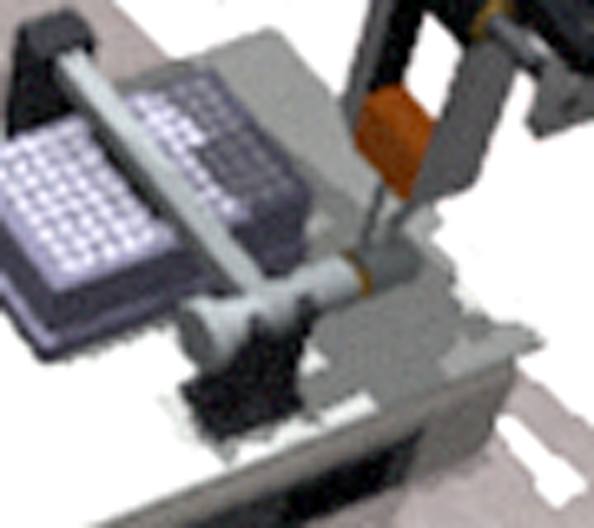

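Run:
```python
from h import *
z=np.load("pics/w4_pose.npz");p=z["p"];C=cam("wrist",(p,z["q"]));Rt=q2R(z["q"])
f=lambda uv,zz:((plane(C,uv,zz)-p)@Rt).round(2)
print("hole",f((318.8,221.6),155),plane(C,(318.8,221.6),155))
print("tip edge",f((318.2,222.2),p[2]-47.4))
g=cv2.cvtColor(np.load("pics/w4_im.npy"),cv2.COLOR_RGB2GRAY).astype(int)
for r in range(212,240): print(r,g[r,306:332])
```

```text
hole [[-3.46 -1.34 53.72]] [[565.52262076 137.76359996 155.        ]]
tip edge [[-1.67 -1.78 47.4 ]]
212 [131  88  65  65  67  69  68  70  71  72  72  74  73  72  70  70  71  70
  70  67  66  64  61  60  73  89]
213 [134  90  65  66  66  68  70  71  72  73  73  74  72  73  71  70  71  71
  69  68  67  62  61  60  74  88]
214 [140  95  65  65  67  68  70  69  71  72  73  73  73  72  71  72  71  71
  69  68  64  64  60  62  78  91]
215 [134  88  64  65  66  68  69  70  72  72  72  73  73  71  69  70  71  70
  70  68  64  63  61  62  80  91]
216 [125  82  61  64  67  67  70  70  71  70  73  73  73  70  71  70  72  71
  70  67  65  60  57  58  75  85]
217 [99 71 57 59 61 65 68 68 68 71 71 73 74 74 71 69 71 67 67 65 58 57 53 52
 59 66]
218 [60 54 55 57 58 55 59 59 62 67 67 71 75 71 66 64 61 60 58 55 54 55 52 51
 45 40]
219 [45 50 54 58 57 53 51 52 52 58 59 61 64 62 60 60 53 51 51 52 55 55 53 49
 40 34]
220 [53 53 55 56 58 52 50 49 50 55 58 57 57 58 59 55 50 51 51 53 56 56 55 52
 42 33]
221 [58 56 55 58 55 54 51 50 53 57 57 58 58 57 57 57 52 48 50 54 57 55 56 52
 44 36]
222 [59 57 57 58 57
[... 1070 characters left out ...]
04  99  91  83  71  56  55]
233 [ 46  81  98 104 109 115 119 121 117  83  59  56  56  55  67  97 113 113
 109 105  98  91  82  68  60  60]
234 [ 47  80  98 104 109 116 118 122 117  81  58  56  57  54  68  98 114 114
 110 105  97  90  79  68  63  61]
235 [ 47  78  93 100 105 111 114 118 113  80  57  55  57  55  67  94 109 110
 106 102  95  87  74  65  64  61]
236 [48 66 78 83 88 90 92 94 90 68 54 55 53 54 60 76 89 88 86 84 79 73 64 60
 58 59]
237 [49 54 59 60 63 63 63 65 64 55 51 50 51 52 52 57 60 62 63 61 59 56 56 53
 52 51]
238 [49 51 50 50 49 51 51 50 50 51 50 50 52 51 49 51 50 50 49 50 51 51 50 50
 50 49]
239 [49 48 49 51 51 49 49 50 49 49 51 49 51 50 50 49 48 50 51 50 50 50 50 50
 51 51]
```

```bash
python3 -m crank '[[[0,0.02,0.1],0],[[0,0.02,0.2],0],[[0,0.02,0.3],0],[[0,0.02,0.4],0],[[0,0.02,0.45],0],[[0,0.02,0.5],0],[[0,0.02,0.55],0],[[0,0.02,0.55],0],[[0,0.02,0.55],0],[[0,0.02,0.55],0]]'
python3 -m crank '[[[0,0,0.02],0],[[0,0,0.04],0],[[0,0,0.06],0],[[0,0,0.08],0],[[0,0,0.1],0],[[0,0,0.12],0],[[0,0,0.14],0],[[0,0,0.15],0],[[0,0,0.15],0],[[0,0,0.15],0]]'
```

```text
time: 11.65
eef_pos: [567.2, 141.0, 203.0]
orientation: [0.0, 0.739, 0.673, 0.0]
contact_force: [-0.3, -0.5, -1.5]
width: 33.6
time: 12.9
eef_pos: [567.3, 141.0, 201.6]
orientation: [0.0, 0.739, 0.673, 0.0]
contact_force: [-0.1, -0.1, 1.3]
width: 33.8
```

```bash
python3 -m crank '[[[0,0,0.01],0],[[0,0,0.02],0],[[0,0,0.03],0],[[0,0,0.04],0],[[0,0,0.05],0],[[0,0,0.05],0],[[0,0,0.05],0],[[0,0,0.05],0],[[0,0,0.05],0],[[0,0,0.05],0]]'
python3 - <<'E'
from h import *
print(robot.observe()["contact_force"],robot.observe()["moment"])
im,d,p=snap("wrist","w5"); print(p); crop(im,280,170,370,260,6.6,"w5d",2.2)
E
```

```text
time: 14.15
eef_pos: [567.1, 140.9, 200.8]
orientation: [0.0, 0.739, 0.673, -0.0]
contact_force: [-0.7, -2.9, -0.2]
width: 33.7
[-0.70781058 -2.94684592 -0.23495522] [-0.64743582  0.08094124 -0.00118258]
(array([567.12191045, 140.89922708, 200.84595516]), array([ 1.04073001e-05,  7.39301243e-01,  6.73374811e-01, -1.89902893e-04]))
```

View pics/w5d.png

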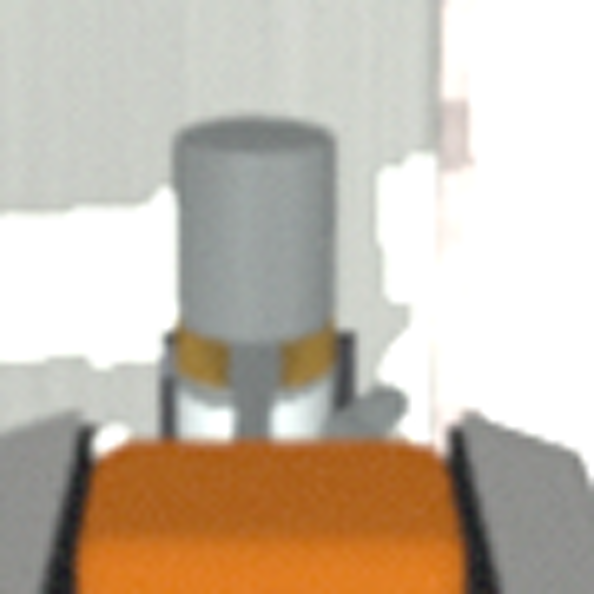

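Sideways force of -2.9 N in y at the tip with no downward load: the taper is in the mouth and touching the outboard wall. I'll shift inward.

```bash
python3 -m crank '[[[-0.01,0,0],0],[[-0.02,0,0],0],[[-0.03,0,0],0],[[-0.04,0,0],0],[[-0.05,0,0],0],[[-0.06,0,0],0],[[-0.06,0,0],0],[[-0.06,0,0],0],[[-0.06,0,0],0],[[-0.06,0,0],0]]'
python3 -m crank '[[[0,0,0.01],0],[[0,0,0.02],0],[[0,0,0.03],0],[[0,0,0.04],0],[[0,0,0.05],0],[[0,0,0.06],0],[[0,0,0.07],0],[[0,0,0.07],0],[[0,0,0.07],0],[[0,0,0.07],0]]'
```

```text
time: 15.45
eef_pos: [567.1, 140.6, 200.9]
orientation: [-0.0, 0.739, 0.673, 0.0]
contact_force: [-0.1, -1.1, -1.5]
width: 33.7
time: 16.7
eef_pos: [567.2, 140.4, 200.2]
orientation: [0.0, 0.739, 0.673, -0.0]
contact_force: [0.5, -2.2, 0.0]
width: 33.4
```

```bash
python3 -m crank '[[[-0.02,0,0],0],[[-0.04,0,0],0],[[-0.06,0,0],0],[[-0.07,0,0],0],[[-0.07,0,0.02],0],[[-0.07,0,0.04],0],[[-0.07,0,0.06],0],[[-0.07,0,0.08],0],[[-0.07,0,0.08],0],[[-0.07,0,0.08],0]]'
```

```text
time: 17.95
eef_pos: [567.1, 139.7, 199.5]
orientation: [0.0, 0.739, 0.673, 0.0]
contact_force: [0.6, -0.5, -0.9]
width: 33.8
```

```bash
python3 -m crank '[[[0,0,0.03],0],[[0,0,0.06],0],[[0,0,0.09],0],[[0,0,0.12],0],[[0,0,0.15],0],[[0,0,0.18],0],[[0,0,0.2],0],[[0,0,0.2],0],[[0,0,0.2],0],[[0,0,0.2],0]]'
```

```text
time: 19.2
eef_pos: [567.1, 139.8, 197.5]
orientation: [-0.0, 0.739, 0.673, 0.0]
contact_force: [0.3, -0.5, 0.1]
width: 33.7
```

```bash
python3 -m crank '[[[0,0,0.08],0],[[0,0,0.16],0],[[0,0,0.24],0],[[0,0,0.32],0],[[0,0,0.4],0],[[0,0,0.48],0],[[0,0,0.56],0],[[0,0,0.6],0],[[0,0,0.6],0],[[0,0,0.6],0]]'
```

```text
time: 20.45
eef_pos: [567.1, 139.7, 191.5]
orientation: [0.0, 0.739, 0.673, 0.0]
contact_force: [0.1, -0.3, -1.3]
width: 33.4
```

```bash
python3 -m crank '[[[0,0,0.15],0],[[0,0,0.3],0],[[0,0,0.45],0],[[0,0,0.6],0],[[0,0,0.75],0],[[0,0,0.9],0],[[0,0,1],0],[[0,0,1],0],[[0,0,1],0],[[0,0,1],0]]'; python3 -m crank '[[[0,0,0.1],0],[[0,0,0.2],0],[[0,0,0.3],0],[[0,0,0.4],0],[[0,0,0.4],0],[[0,0,0.4],0],[[0,0,0.4],0],[[0,0,0.4],0],[[0,0,0.4],0],[[0,0,0.4],0]]'; python3 -c "
from plant import robot
s=robot.observe();print(s['contact_force'],s['moment'])"
```

```text
time: 21.7
eef_pos: [567.2, 139.8, 181.6]
orientation: [0.0, 0.739, 0.673, 0.0]
contact_force: [-0.2, -0.7, -0.4]
width: 33.8
time: 22.95
eef_pos: [567.1, 139.7, 177.4]
orientation: [0.0, 0.739, 0.673, -0.0]
contact_force: [-0.2, 0.4, -0.4]
width: 33.8
[-0.17947383  0.37209882 -0.4206655 ] [-0.06317456  0.05706098  0.00469808]
```

```bash
python3 -m crank '[[[0,0,0.1],0],[[0,0,0.2],0],[[0,0,0.3],0],[[0,0,0.4],0],[[0,0,0.5],0],[[0,0,0.6],0],[[0,0,0.6],0],[[0,0,0.6],0],[[0,0,0.6],0],[[0,0,0.6],0]]' - 55; python3 -m crank '[[[0,0,0.1],0],[[0,0,0.2],0],[[0,0,0.3],0],[[0,0,0.4],0],[[0,0,0.5],0],[[0,0,0.5],0],[[0,0,0.5],0],[[0,0,0.5],0],[[0,0,0.5],0],[[0,0,0.5],0]]'
```

```text
time: 24.2
eef_pos: [568.0, 139.8, 172.1]
orientation: [0.001, 0.739, 0.673, 0.001]
contact_force: [4.1, -0.3, 2.9]
width: 33.5
time: 25.45
eef_pos: [567.9, 139.6, 165.8]
orientation: [0.001, 0.739, 0.673, 0.001]
contact_force: [6.2, -0.3, -0.4]
width: 33.4
```

```bash
python3 -m crank '[[[0,0,0.1],0],[[0,0,0.2],0],[[0,0,0.3],0],[[0,0,0.4],0],[[0,0,0.5],0],[[0,0,0.6],0],[[0,0,0.65],0],[[0,0,0.65],0],[[0,0,0.65],0],[[0,0,0.65],0]]'
```

```text
time: 26.7
eef_pos: [566.4, 139.6, 159.3]
orientation: [-0.0, 0.739, 0.673, -0.001]
contact_force: [3.3, -0.4, -3.3]
width: 33.8
```

```bash
python3 -m crank '[[[0,0,0.03],0],[[0,0,0.06],0],[[0,0,0.09],0],[[0,0,0.12],0],[[0,0,0.12],0],[[0,0,0.12],0],[[0,0,0.12],0],[[0,0,0.12],0],[[0,0,0.12],0],[[0,0,0.12],0]]'; python3 -m crank '[[[0,0,0.02],0],[[0,0,0.04],0],[[0,0,0.06],0],[[0,0,0.06],0],[[0,0,0.06],0],[[0,0,0.06],0],[[0,0,0.06],0],[[0,0,0.06],0],[[0,0,0.06],0],[[0,0,0.06],0]]'
```

```text
time: 27.95
eef_pos: [567.0, 139.7, 158.7]
orientation: [-0.0, 0.739, 0.673, -0.0]
contact_force: [-0.0, -0.6, -0.8]
width: 33.4
time: 29.2
eef_pos: [567.1, 139.7, 158.1]
orientation: [0.0, 0.739, 0.673, -0.0]
contact_force: [0.1, -0.4, -1.2]
width: 33.9
```

```bash
python3 -m crank '[[[0,0,0.02],0],[[0,0,0.04],0],[[0,0,0.06],0],[[0,0,0.06],0],[[0,0,0.06],0],[[0,0,0.06],0],[[0,0,0.06],0],[[0,0,0.06],0],[[0,0,0.06],0],[[0,0,0.06],0]]'; python3 -m crank '[[[0,0,0.02],0],[[0,0,0.04],0],[[0,0,0.06],0],[[0,0,0.06],0],[[0,0,0.06],0],[[0,0,0.06],0],[[0,0,0.06],0],[[0,0,0.06],0],[[0,0,0.06],0],[[0,0,0.06],0]]'
```

```text
time: 30.45
eef_pos: [567.1, 139.7, 157.5]
orientation: [-0.0, 0.739, 0.673, -0.0]
contact_force: [-0.4, -0.3, -0.9]
width: 33.6
time: 31.7
eef_pos: [567.1, 139.8, 157.2]
orientation: [0.0, 0.739, 0.673, 0.0]
contact_force: [-1.8, 0.6, 5.8]
width: 33.6
```

Head contact at about 7 N, at the predicted height (157.2 against 157.4). Releasing and retreating straight up.

```bash
python3 -m crank '[[[0,0,0.02],0],[[0,0,0.02],0],[[0,0,0.02],0],[[0,0,0.02],0],[[0,0,0.02],0],[[0,0,0.02],0],[[0,0,0.02],0],[[0,0,0.02],0],[[0,0,0.02],0],[[0,0,0.02],0]]'; python3 -m crank '[[[0,0,-0.02],0],[[0,0,-0.02],0],[[0,0,-0.02],0],[[0,0,-0.02],0],[[0,0,-0.02],0],[[0,0,-0.02],0],[[0,0,-0.02],0],[[0,0,-0.02],0],[[0,0,-0.02],0],[[0,0,-0.02],0]]' 7; python3 -m crank '[[[0,0,-0.5],0],[[0,0,-1],0],[[0,0,-2],0],[[0,0,-3],0],[[0,0,-4],0],[[0,0,-5],0],[[0,0,-6],0],[[0,0,-7],0],[[0,0,-7],0],[[0,0,-7],0]]'
python3 - <<'E'
from h import *
im,d,p=snap("wrist","w6"); crop(im,220,120,420,320,2.9,"w6d",2.2)
C=cam("wrist",p);H=np.stack(np.meshgrid(np.arange(640),np.arange(400)),-1).reshape(-1,2)
W=deproj(C,H,d).reshape(400,640,3)
hsv=cv2.cvtColor(im,cv2.COLOR_RGB2HSV);m=cv2.inRange(hsv,(5,150,30),(20,255,255));m[:,:280]=0;m[:,370:]=0
k=(m>0)&(W[...,2]>170)&(W[...,2]<195);print("head top z",np.median(W[k][:,2]),k.sum(), W[k].mean(0), cv2.minAreaRect(W[k][:,:2].astype(np.float32)))
im,d,_=snap("scene","s6"); crop(im,360,110,450,190,6.6,"s6d",2.2)
E
```

```text
time: 32.95
eef_pos: [567.2, 139.8, 157.2]
orientation: [0.0, 0.739, 0.673, 0.0]
contact_force: [-2.3, -1.3, 4.8]
width: 33.3
time: 34.2
eef_pos: [567.1, 139.7, 157.0]
orientation: [0.0, 0.739, 0.673, -0.0]
contact_force: [0.9, -0.7, 0.4]
width: 69.8
time: 35.45
eef_pos: [566.8, 139.7, 226.6]
orientation: [-0.0, 0.739, 0.673, -0.0]
contact_force: [1.1, -0.4, -0.1]
width: 70.3
head top z 180.51832784458685 964 [568.10625723 139.5833261  179.74758041] ((568.2760620117188, 138.08900451660156), (17.50226402282715, 33.02183151245117), 85.25641632080078)
```

View pics/w6d.png

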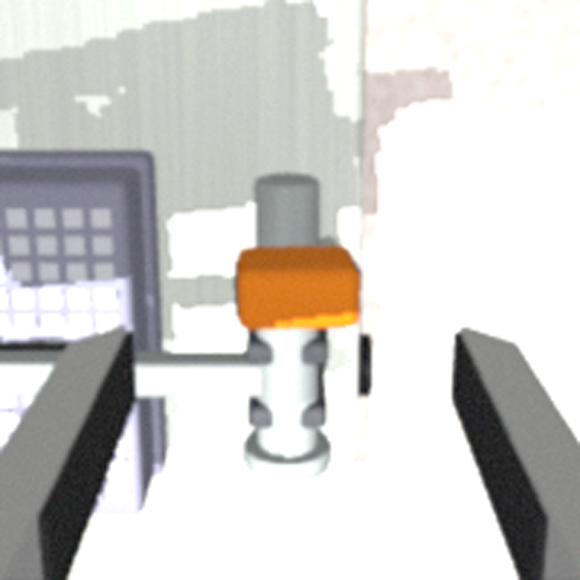

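View pics/s6d.png

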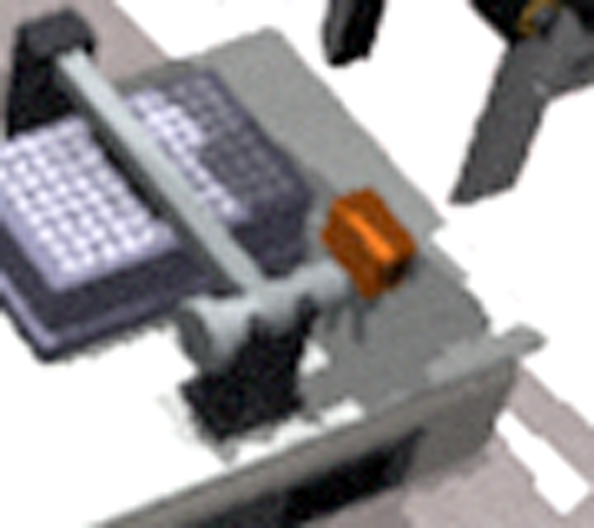

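The wrist view shows the head square on the pin at crop (297,288), covering the brass section, with the fingers clear. The head top is at z ≈ 180.5 mm (181 expected when home), and the scene view shows leg and bow below the pin at crop (345,325). Handing in.

```bash
python3 -c "
from plant import robot
s=robot.observe();print(s['time'],s['contact_force'],abs(s['qvel']).max());print(robot.sign_off())"
```

```text
35.55 [-0.68140086 -1.09147954  0.34386575] 0.0013907726714785119
the job is handed in; nothing more can be done
None
```

The orange-headed cotter is in the lock pin's cross hole with its head down on the pin. I let go, backed off about 70 mm and handed in at 35.6 s; no verdict was given.

**How it went:** I gripped the head on its ±x ends and lifted the cotter clear of the stand. The wrist view showed the brass section and hole. The tip first touched the hole's outboard wall at about 3 N sideways, so I moved it inward by 1.3 mm in total. The leg then went down freely. The bow built up to about 6 N sideways, and that dropped back to zero once it was past the pin.

**Last checks:**
- **Head contact:** the head met the pin at about 7 N, with the TCP at 157.2 mm (157.4 mm predicted).
- **After release:** the head top read 180.5 mm (181 mm expected). The head sat within about 1° of the shaker's axes, and the gripper was clear and still.
- **Forces:** no wrist reading at the end of a move passed about 8 N.

**Not certain:** I did not measure the bow's bend; I judged the snap from the side force vanishing and the head reaching home. In the wrist image the leg tip looked about 3.5 mm off along the pin from where the grasp should have put it. I took this for calibration error or a slight lean and aimed by the tip relative to the hole; even so, the leg needed that 1.3 mm inward shift. I did not re-measure the bystanders, but none was approached.

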